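Fetch the swage block from behind the bottles on a jeweller's bench

ROBOT

A 6-joint arm with a two-finger parallel gripper is mounted at the origin on the work surface. World frame = base frame: x ahead of the robot, y to its left, z up, the work surface at z = 0. Lengths are in m, angles in degrees, forces in N, time in s.
With the tool pointing down it reaches from about 0.4 to 0.825 m from the base axis. Payload 7 kg.
Tool frame: the origin (TCP) lies on the centre line of the jaws, within the pads' length; the fingertips stand 8 mm ahead of it and the grasp point (between the pads) lies 11 mm behind it; z points along the fingers, y is the line along which they close (so a half turn about z gives the same grasp; the last joint's range is limited). The gripper opens to 88 mm and grips with 3 to 60 N. Pads are 19 mm wide; open, the fingers measure 130 mm over their backs; the gripper's body (78 mm by 193 mm) begins 47 mm behind the grasp point.
Start: joints at [-57.118, 20.546, 0.682, 0, -70.136, -16.507], TCP at [0.19, -0.648, 0.235] pointing down, gripper open.
Joint ranges: [-176.03, 176.03], [-82.01, 121.73], [-58.28, 71.71], [-173.87, 95.51], [-174.79, -0.11], [-173.66, 173.66]. Speed limits (degrees/s): [136.94, 136.94, 172.46, 180, 180, 180].

INTERFACE

Orientations are given as [roll, pitch, yaw] about the fixed x, y, z axes, in that order (R = Rz(yaw) Ry(pitch) Rx(roll)).
In Python, from plant import r gives the robot as it stands.
- The arm moves only by the tool carry_out, never from a script. Its argument "targets" is a list of rows, each a list of 6 numbers: the shift along the tool's x, y, z scaled (see below), then the turn, a rotation vector about the tool's x, y, z scaled (see below). A call has 1 to 5 rows; each row shifts and turns the commanded pose from where the row before left it, along the tool's axes as they then stand; what a row does not reach is not made up. The controller multiplies each number of a shift by 0.5 m and each number of a turn by 60 degrees. A row lasts 1/8 s, in which the tool goes at most 62.5 mm and 10.7 degrees, less where a joint would pass 70% of its speed; a pose out of reach is approached as far as the arm can. A call with a number of a shift or a turn outside -1 to 1 is refused whole. A call with a gripper value outside its range is refused whole. "hand" is the opening, from 0 (shut) to 1 (fully open), set as the call begins (left out, the last holds). The fingers move at their own pace and stop on an object; "squeeze" is the grip in N (left out, the last holds). Time passes only in rows, so rows that do not move let the fingers close. It gives the time, the measured TCP pose, the force, the opening and the grip force at its end, in the units of the state.
- r.get_state(): the state, without advancing time (a new reading comes with each control period).
- r.capture(name): name is "scene" or "side" or "wrist"; returns the picture (420x560x3 uint8, red, green, blue); there is no depth.
- r.camera_info(name): a dict with "K" (3x3 intrinsics, pixels), "eye" and "attitude" of the camera in the world. Camera axes: x right, y down, z forward; pixel columns grow to the right and rows downward; lengths in m; the calibration is good to about 2 mm. A picture is of the moment at which its call begins: read the wrist's pose just before it. camera_info takes no time and is no camera call; for the wrist camera it gives the pose at the moment of the call.
- r.close_job(): hands the job in; it is judged then, once.
The state is a dict: "time_s": time; "joints": joint angles; "qd": joint speeds; "joint_torque": joint torques, N m; "tcp_pos": TCP position; "eef_rot": TCP orientation; "contact_force": force on the tool from outside, world axes, zero at the start; "moment": the same for the moment, N m; "gripper_width": finger opening in m; "gripper_force": force on a finger pad.
Only numpy, scipy, OpenCV 4.12 (cv2) and the standard library are available. Lean on these libraries where they do the work, as an engineer would, in place of code of your own. Each camera call takes 0.05 s, during which the arm holds its last target. There are 200 camera calls.

TASK

The steel grooved block stands in the wooden rack behind a flask, a jar and a tin. First stand all three of these on the green mat, leaving the block where it is; then fetch the block and set it grooves up inside the circle on the leather pad; then put the flask, the jar and the tin back in the rack, each inside the very circle that it came from. Set things down upright rather than dropping them, and leave the phone, the hammer and the wooden cube alone.

Things in the scene. Friction and masses are not known exactly. Their poses are not given: they have to be found in the camera images.
- flask: Loose flask of amber glass with a brass cap and a pale label, upright: a round body 42 mm across, straight sides up to 52 mm, then narrowing to a cap 21 mm across, 85 mm high in all. About 0.16 kg. Origin at the centre of its underside, z up. It starts in the middle of one of the rack's three circles (which one varies); that is the place it must return to.
- jar: Loose round white jar with a red lid, upright: 44 mm across, straight sides up to 45 mm, lid 40 mm across, 75 mm high in all. About 0.14 kg. Origin at the centre of its underside, z up. It starts in the middle of one of the rack's three circles; that is the place it must return to.
- tin: Loose round blue tin, upright: 42 mm across, straight sides up to 63 mm, 75 mm high in all, metal top. About 0.15 kg. Origin at the centre of its underside, z up. It starts in the middle of one of the rack's three circles; that is the place it must return to.
- block: Loose steel swage block, a bar with grooves across its top: 32 mm along its x, 90 mm along its y, 32 mm high (z, grooves up), about 0.6 kg. Origin at the centre of its underside. It stands in the rack behind the three vessels, its length along the rack's y within 0.03 rad, the gap between them and its near face about 12 mm: too narrow for a finger, and it is too long to grip by its ends.
- rack: Fixed shallow tray of brown wood, 160 mm along its x, 270 mm along its y; its floor is 8 mm and its 5 mm thick rim 14 mm above the bench. Origin at the centre of its underside, x away from the robot (yawed up to 0.25 rad). Three cream circles, 68 mm across, are drawn on its floor at x = -40 mm and y = -85, 0 and +85 mm; the block stands at x about +10 mm.
- mat: Fixed green mat, 220 mm along its x (roughly away from the robot), 130 mm along its y, 4 mm thick; the side area where the three vessels wait. Origin at the centre of its underside. It lies to the left or the right of the rack, the pad on the other side.
- pad: Fixed brown leather pad, 160 x 160 mm, 8 mm thick, with a cream circle 124 mm across drawn about its centre. Origin at the centre of its underside. The block may lie any way round in the circle.
- phone: Bystander: black phone, 110 x 46 x 14 mm, loose, lying beyond the work. Origin at the centre of its underside. Leave it alone.
- hammer: Bystander: hammer, 240 mm long, loose, lying across the bench beyond the rack. Leave it alone.
- cube: Bystander: dark wooden doming cube, 50 mm, loose, beyond the work. Origin at the centre of its underside. Leave it alone.
Things that resemble listed ones, but are neither listed nor needed, are in the scene too. Leave any turquoise look-alike of the jar alone.

How it is judged (in metres and radians):
On the way, in this order (a step that is already met when the one before it is completed fails the run):
1. the flask, the jar and the tin all stand released on the green mat while the block is still in its place in the rack (x of flask in the frame of mat between -0.108 and 0.108 m and y of flask in the frame of mat between -0.063 and 0.063 m and z of each of flask, jar, tin in the frame of mat below 0.01 m and contact force between the fingers and flask below 0.1 N and linear speed of each of flask, jar, tin below 0.02 m/s and angle between each of flask, jar, tin's own z axis and vertical below 0.1 rad and x of jar in the frame of mat between -0.108 and 0.108 m and y of jar in the frame of mat between -0.063 and 0.063 m and contact force between the fingers and jar below 0.1 N and x of tin in the frame of mat between -0.108 and 0.108 m and y of tin in the frame of mat between -0.063 and 0.063 m and contact force between the fingers and tin below 0.1 N and distance of block from where it was at the start of the episode below 0.03 m), for 0.2 s.
2. the block stands released inside the pad's circle, the three vessels still on the mat (horizontal distance between block and pad below 0.018 m and z of block in the frame of pad between 0.004 and 0.012 m and contact force between the fingers and block below 0.1 N and linear speed of each of block, flask, jar, tin below 0.02 m/s and angle between each of block, flask, jar, tin's own z axis and vertical below 0.1 rad and x of flask in the frame of mat between -0.108 and 0.108 m and y of flask in the frame of mat between -0.063 and 0.063 m and z of each of flask, jar, tin in the frame of mat below 0.01 m and contact force between the fingers and flask below 0.1 N and x of jar in the frame of mat between -0.108 and 0.108 m and y of jar in the frame of mat between -0.063 and 0.063 m and contact force between the fingers and jar below 0.1 N and x of tin in the frame of mat between -0.108 and 0.108 m and y of tin in the frame of mat between -0.063 and 0.063 m and contact force between the fingers and tin below 0.1 N), for 0.2 s.
At the end, for the whole second after the job is handed in: The block stands grooves up on the pad, its centre within 18 mm of the pad's centre; flask, jar and tin each stand upright within 15 mm of where they began; all released and at rest (horizontal distance between block and pad below 0.018 m and z of block in the frame of pad between 0.004 and 0.012 m and contact force between the fingers and block below 0.1 N and linear speed of each of block, flask, jar, tin below 0.02 m/s and angle between each of block, flask, jar, tin's own z axis and vertical below 0.1 rad and distance of each of flask, jar, tin from where it was at the start of the episode below 0.015 m and contact force between the fingers and flask below 0.1 N and contact force between the fingers and jar below 0.1 N and contact force between the fingers and tin below 0.1 N); the robot touches nothing.
It fails at once if the flask, the jar, the tin or the block is tipped by more than 0.6 rad (angle between any of flask, jar, tin, block's own z axis and vertical above 0.6 rad).
It fails at once if one of them is dropped (it moves faster than 0.7 m/s with no finger touching it) ((linear speed of flask above 0.7 m/s and contact force between the fingers and flask below 0.01 N) or (linear speed of jar above 0.7 m/s and contact force between the fingers and jar below 0.01 N) or (linear speed of tin above 0.7 m/s and contact force between the fingers and tin below 0.01 N) or (linear speed of block above 0.7 m/s and contact force between the fingers and block below 0.01 N)).
It fails at once if the phone, the hammer or the cube is moved by more than 20 mm (distance of any of phone, hammer, cube from where it was at the start of the episode above 0.02 m).
It also fails if it takes over 133 s, if anything falls off the work surface, if the arm or the gripper's body presses on something with over 40 N, if the wrist force passes 120 N, or if a joint passes its speed limit or range.

## Working session

There is one attempt and no reset: what is moved stays moved. The work goes in short steps, Python scripts to look and compute and a tool call to move; the robot and the scene stay as the last step left them, time stands still between calls to the robot, and variables do not carry over. Pictures are saved under pics/ and viewed, at most 14 in all, crops included, and the job is handed in when it is done.

Besides the shell and the picture viewer there is one more tool, called after "Emit:" as name([rows], argument=value, ...), one row to a line, values as JSON. carry_out: Moves the arm, as the interface text tells. Its arguments: {"type":"object","properties":{"targets":{"type":"array","items":{"type":"array","items":{"type":"number","minimum":-1,"maximum":1}}},"hand":{"type":"number"},"squeeze":{"type":"number"}},"required":["targets"]}

```bash
mkdir -p pics; ls
python3 - <<'E'
from plant import r
import cv2,numpy as np
for n in("scene","side"):
    im=r.capture(n);cv2.imwrite(f"pics/{n}0.png",im[...,::-1]);i=r.camera_info(n);print(n,i)
print(r.get_state())
E
```

```text
pics
scene {'K': array([[431.1449373 ,   0.        , 282.53907133],
       [  0.        , 431.1449373 , 212.64700436],
       [  0.        ,   0.        ,   1.        ]]), 'eye': array([ 1.15470901, -0.34403544,  0.62175149]), 'attitude': array([-133.15457848,    0.42349934,   56.59457809])}
side {'K': array([[475.8496422 ,   0.        , 276.97169781],
       [  0.        , 475.8496422 , 203.86490624],
       [  0.        ,   0.        ,   1.        ]]), 'eye': array([0.45998199, 0.73709042, 0.60026189]), 'attitude': array([-127.00069115,    0.55458497, -166.94655653])}
{'time_s': 0.1, 'joints': array([-5.71191102e+01,  2.05892070e+01,  6.40567935e-01, -1.83016309e-02,
       -7.01351706e+01, -1.65081882e+01]), 'qd': array([ 0.17236207, -0.02106716,  0.06673875,  0.13879416,  0.10566471,
        0.00801077]), 'joint_torque': array([-1.07652035e-03, -5.84163308e+01,  2.93749684e+01,  7.01543346e+00,
        1.01821718e-02, -6.62909974e-05]), 'tcp_pos': array([ 0.19015446, -0.6472359 ,  0.23370514]), 'eef_rot': array([ 1.79914756e+02, -7.32060814e-03, -1.63633525e+02]), 'contact_force': array([-0.41403459, -0.2120752 , -0.2413253 ]), 'moment': array([-0.08021758,  0.05722536, -0.00507185]), 'gripper_force': 0.0, 'gripper_width': 0.0873582021881892}
```

View pics/scene0.png

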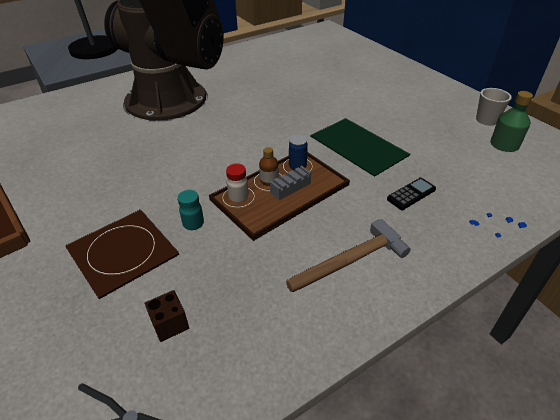

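View pics/side0.png

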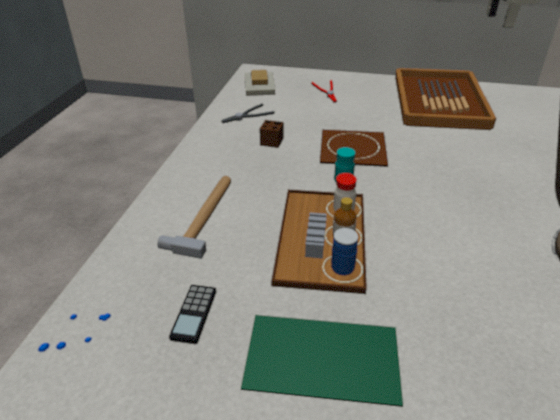

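The scene view has the jar at (236,185), flask at (268,168), tin at (298,153), rack around (280,195), pad at (122,250) and mat at (360,145). A turquoise decoy at (190,210) stands between the pad and the rack. The side view agrees: mat on +y, pad on −y.

```bash
cat > h.py <<'E'
import numpy as np,cv2
from scipy.spatial.transform import Rotation as Ro
def R(a): return Ro.from_euler('xyz',a,degrees=True).as_matrix()
def ray(i,uv,z):
    uv=np.atleast_2d(np.asarray(uv,float)); d=np.c_[uv,np.ones(len(uv))]@np.linalg.inv(i['K']).T@R(i['attitude']).T
    return i['eye']+d*((z-i['eye'][2])/d[:,2])[:,None]
def proj(i,P):
    q=(np.atleast_2d(P)-i['eye'])@R(i['attitude'])@i['K'].T; return q[:,:2]/q[:,2:]
def big(m,roi=None):
    m=m.astype(np.uint8)
    if roi: z=np.zeros_like(m); x0,y0,x1,y1=roi; z[y0:y1,x0:x1]=1; m=m*z
    m=cv2.morphologyEx(m,cv2.MORPH_CLOSE,np.ones((3,3)))
    c=max(cv2.findContours(m,cv2.RETR_EXTERNAL,cv2.CHAIN_APPROX_NONE)[0],key=cv2.contourArea)
    return c[:,0].astype(float)
def rect(i,c,z):
    p=ray(i,cv2.convexHull(c.astype(np.float32))[:,0],z)[:,:2]*1000
    (x,y),(w,h),a=cv2.minAreaRect(p.astype(np.float32)); return [round(v,1) for v in(x,y,w,h,a)]
def cents(m): 
    n,l,s,c=cv2.connectedComponentsWithStats(m.astype(np.uint8)); return [(s[k],c[k]) for k in range(1,n) if s[k][4]>15]
E
python3 - <<'E'
from plant import r
from h import *
rois={'scene':dict(mat=(305,110,415,180),pad=(60,205,182,300),rack=(205,140,355,240),),'side':dict(mat=(235,305,410,405),pad=(315,125,392,168),rack=(270,185,372,292))}
for n in("scene","side"):
    i=r.camera_info(n);im=cv2.imread(f"pics/{n}0.png");hsv=cv2.cvtColor(im,cv2.COLOR_BGR2HSV);h,s,v=[hsv[...,k].astype(int) for k in range(3)]
    br=((h<18)&(s>100)); gr=(h>50)&(h<85)&(s>100); R_=rois[n]
    for k,z,m in(('mat',.004,gr),('pad',.008,br),('rack',.014,br)): print(n,k,rect(i,big(m,R_[k]),z))
    x0,y0,x1,y1=R_['rack']; sub=np.zeros(h.shape,bool); sub[y0-12:y1,x0:x1]=1
    for k,m in(('red',((h<6)|(h>174))&(s>170)&(v>110)),('blue',(h>105)&(h<125)&(s>120)),):
        for st,c in cents(m&sub): print(n,k,st,c.round(1), ray(i,c,.0755).round(4))
w=r.camera_info('wrist');print(w,r.get_state()['tcp_pos']);cv2.imwrite('pics/w0.png',r.capture('wrist')[...,::-1])
a=cv2.imread('pics/scene0.png')[125:245,200:360];b=cv2.imread('pics/side0.png')[165:295,265:380]
cv2.imwrite('pics/c0.png',np.hstack([cv2.resize(a,(480,360)),cv2.resize(b,(318,360))]))
E
```

```text
scene mat [499.4, 310.8, 219.9, 129.8, 6.2]
scene pad [519.7, -300.3, 162.9, 158.7, 6.7]
scene rack [515.1, 43.6, 229.4, 275.4, 6.2]
scene red [226 164  19  11 169] [235.2 169.1] [[ 0.5006 -0.0355  0.0755]]
scene blue [289 143  18  27 405] [297.2 155.5] [[0.5333 0.099  0.0755]]
side mat [496.4, 313.7, 216.7, 128.1, 6.2]
side pad [513.9, -295.5, 154.3, 159.0, 6.6]
side rack [537.3, 56.7, 155.9, 274.3, 6.1]
side red [336 173  20  12 189] [345.8 178.8] [[ 0.5085 -0.0488  0.0755]]
side blue [332 241  24  33 438] [343.2 257.4] [[0.4872 0.1752 0.0755]]
{'K': array([[293.05240041,   0.        , 277.61371567],
       [  0.        , 293.05240041, 214.65701536],
       [  0.        ,   0.        ,   1.        ]]), 'eye': array([ 0.12545031, -0.66476966,  0.38232361]), 'attitude': array([ 1.65691605e+02, -4.64654185e-02,  1.06376183e+02])} [ 0.19015446 -0.6472359   0.23370514]
```

View pics/c0.png

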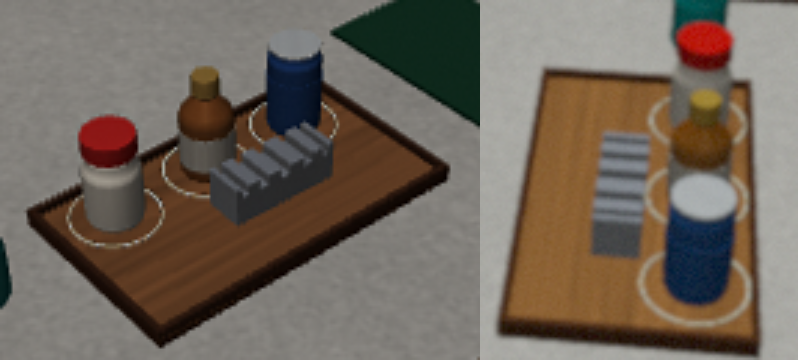

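View pics/w0.png

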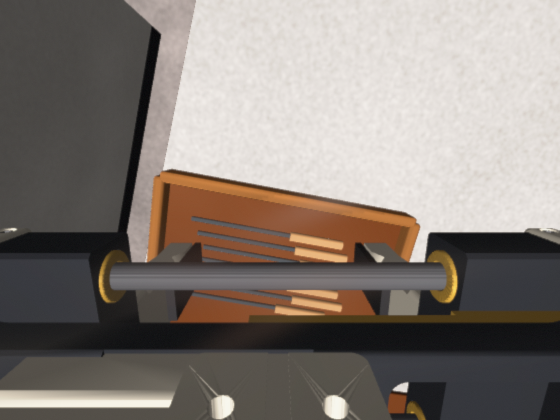

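The crop confirms the circles hold the jar (−y), flask (middle) and tin (+y). The wrist camera looks from the tool's +x side, with the gripper hiding the lower half. Next is a planner helper, then a wrist look over the rack.

```bash
cat >> h.py <<'E'
import math
def plan(wps,p=None,a=None,step=.060):
    """wps: list of (x,y,z,yaw[,step]); prints rows (scaled) for each leg, starting from measured pose"""
    if p is None:
        from plant import r; s=r.get_state(); p,a=s['tcp_pos'],s['eef_rot']
    T=np.array(p,float); M=Ro.from_euler('xyz',a,degrees=True)
    for w in wps:
        G=Ro.from_euler('xyz',[180,0,w[3]],degrees=True); st=w[4] if len(w)>4 else step
        d=np.array(w[:3])-T; rv=(M.inv()*G).as_rotvec(degrees=True)
        n=max(1,math.ceil(np.linalg.norm(d)/st-.02),math.ceil(np.linalg.norm(rv)/10.2)); out=[]
        for k in range(n):
            rem=n-k; sh=M.inv().apply((np.array(w[:3])-T)/rem)/.5; tu=(M.inv()*G).as_rotvec(degrees=True)/rem/60
            row=np.r_[sh,tu].round(3)+0.; out.append([float(v) for v in row])
            T=T+M.apply(row[:3]*.5); M=M*Ro.from_rotvec(row[3:]*60,degrees=True)
        print('->',w[:4])
        for k in range(0,n,5): print('  ',out[k:k+5])
E
python3 -c "
from h import *
plan([(.61,.05,.26,-173.8)])"
```

```text
-> (0.61, 0.05, 0.26, -173.8)
   [[-0.086, 0.079, -0.004, 0.0, 0.0, 0.012], [-0.085, 0.08, -0.004, 0.0, 0.0, 0.012], [-0.084, 0.081, -0.004, 0.0, 0.0, 0.012], [-0.082, 0.082, -0.004, 0.0, 0.0, 0.012], [-0.082, 0.083, -0.004, 0.0, 0.0, 0.012]]
   [[-0.08, 0.084, -0.003, 0.0, 0.0, 0.012], [-0.079, 0.085, -0.004, 0.0, 0.0, 0.012], [-0.078, 0.086, -0.003, 0.0, 0.0, 0.012], [-0.077, 0.087, -0.004, 0.0, 0.0, 0.012], [-0.076, 0.088, -0.003, 0.0, 0.0, 0.012]]
   [[-0.075, 0.088, -0.004, 0.0, 0.0, 0.012], [-0.074, 0.089, -0.003, 0.0, 0.0, 0.013], [-0.073, 0.091, -0.004, 0.001, 0.0, 0.012], [-0.072, 0.091, -0.003, 0.0, 0.0, 0.013]]
```

Emit:
carry_out([
  [-0.086,0.079,-0.004,0,0,0.012],
  [-0.085,0.08,-0.004,0,0,0.012],
  [-0.084,0.081,-0.004,0,0,0.012],
  [-0.082,0.082,-0.004,0,0,0.012],
  [-0.082,0.083,-0.004,0,0,0.012],
], hand=0.7)

```text
time_s: 0.78
tcp_pos: [0.3411, -0.3962, 0.2446]
eef_rot: [-180.0, 0.0, -167.3]
contact_force: [1.5, -0.1, 0.3]
gripper_width: 0.0615
gripper_force: 0.0
```

Emit:
carry_out([
  [-0.08,0.084,-0.003,0,0,0.012],
  [-0.079,0.085,-0.004,0,0,0.012],
  [-0.078,0.086,-0.003,0,0,0.012],
  [-0.077,0.087,-0.004,0,0,0.012],
  [-0.076,0.088,-0.003,0,0,0.012],
])

```text
time_s: 1.4
tcp_pos: [0.4901, -0.1469, 0.2533]
eef_rot: [-180.0, 0.0, -170.8]
contact_force: [0.8, -1.2, 0.0]
gripper_width: 0.0613
gripper_force: 0.0
```

Emit:
carry_out([
  [-0.075,0.088,-0.004,0,0,0.012],
  [-0.074,0.089,-0.003,0,0,0.013],
  [-0.073,0.091,-0.004,0,0,0.012],
  [-0.072,0.091,-0.003,0,0,0.013],
  [0,0,0,0,0,0],
])

```text
time_s: 2.02
tcp_pos: [0.6112, 0.0528, 0.2587]
eef_rot: [-180.0, -0.1, -173.6]
contact_force: [0.2, -0.8, -1.0]
gripper_width: 0.0612
gripper_force: 0.0
```

```bash
cat > h2.py <<'E'
from plant import r
from h import *
def wrist(name):
    i=r.camera_info('wrist'); im=r.capture('wrist')[...,::-1].copy(); cv2.imwrite(f'pics/{name}.png',im); np.save('pics/'+name,i,allow_pickle=True); return i,im
E
python3 - <<'E'
from h2 import *
i,im=wrist('w1');print(i['eye'],i['attitude'],r.get_state()['tcp_pos'],r.get_state()['eef_rot'])
E
```

```text
[0.54431179 0.04692425 0.407419  ] [1.65752881e+02 5.87820624e-02 9.63572685e+01] [0.61017432 0.05128222 0.25889491] [-1.79981846e+02 -1.02531406e-01 -1.73696609e+02]
```

View pics/w1.png

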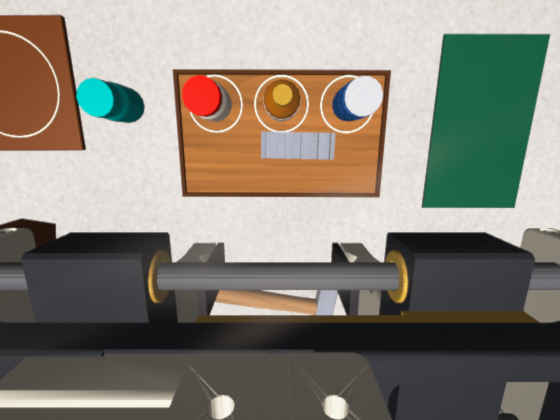

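The wrist view shows the whole rack (175–390, 70–197), with red lid (202,96), cap (282,95), tin top (363,96), block (298,146), mat (485,120) and part of the pad. Now I measure from it.

Run:
```python
from h2 import *
i=np.load('pics/w1.npy',allow_pickle=True).item(); im=cv2.imread('pics/w1.png')
hsv=cv2.cvtColor(im,cv2.COLOR_BGR2HSV);h,s,v=[hsv[...,k].astype(int) for k in range(3)]
print('mat',rect(i,big((h>60)&(h<90)&(s>120),(410,20,560,225)),.004))
c=big((h<20)&(s>90),(165,60,400,205));print('rack',rect(i,c,.014))
def ell(m,roi,z,n):
    c=big(m,roi); e=cv2.fitEllipse(cv2.convexHull(c.astype(np.float32))); p=ray(i,e[0],z)[0]
    print(n,np.round(e[0],1),np.round(e[1],1),'diam',(np.array(e[1])*(i['eye'][2]-z)/293/.97*1000).round(1),(p*1000).round(1))
ell(((h<6)|(h>174))&(s>170)&(v>120),(175,60,230,125),.083,'jar')
ell((h>15)&(h<32)&(s>120)&(v>130),(262,78,300,106),.093,'flask')
ell((s<60)&(v>170),(335,74,384,119),.083,'tin')
c=big((s<90)&(v<240)&(h>95),(255,128,342,165));print('block',rect(i,c,.04))
# circles
w=((s<110)&(v>190)).astype(np.uint8)
for n,(x,y) in dict(jar=(216,104),flask=(281,103),tin=(345,104)).items():
    m=np.zeros_like(w);cv2.circle(m,(x,y),33,1,-1);cv2.circle(m,(x,y),24,0,-1)
    ys,xs=np.nonzero(m&w); sel=ys>100; e=cv2.fitEllipse(np.c_[xs,ys].astype(np.float32)); print('circ',n,np.round(e,1).tolist() if 0 else e[0],e[1],(ray(i,e[0],.008)*1000).round(1))
```

```text
mat [497.0, 311.4, 215.2, 128.4, 6.3]
rack [538.4, 50.1, 156.9, 267.1, 6.1]
jar [200.7  95.2] [37.  41.3] diam [42.2 47.1] [508.2 -37.5  83. ]
flask [279.4  94.8] [22.7 27.2] diam [25.1 30.1] [500.3  43.5  93. ]
tin [359.   93.5] [40.5 52.6] diam [46.2 60. ] [488.5 125.   83. ]
block [547.5, 71.0, 30.6, 88.8, 5.0]
circ jar (214.93722534179688, 103.34442138671875) (52.39142608642578, 56.59529113769531) [[507.7 -38.5   8. ]]
circ flask (280.99957275390625, 104.10894012451172) (52.50681686401367, 57.9630126953125) [[499.2  45.9   8. ]]
circ tin (346.92755126953125, 103.97240447998047) (52.98004913330078, 56.155296325683594) [[489.7 129.9   8. ]]
```

```bash
python3 -c "
from h import *
plan([(.499,.046,.16,-173.8),(.499,.046,.041,-173.8,.04)])"
```

```text
-> (0.499, 0.046, 0.16, -173.8)
   [[0.074, 0.005, 0.066, 0.0, -0.001, 0.001], [0.074, 0.004, 0.066, 0.0, 0.0, 0.0], [0.074, 0.005, 0.066, 0.0, -0.001, 0.001]]
-> (0.499, 0.046, 0.041, -173.8)
   [[0.0, 0.0, 0.079, 0.0, 0.0, 0.0], [0.0, 0.0, 0.08, 0.0, 0.0, 0.0], [0.0, 0.0, 0.079, 0.0, 0.0, 0.0]]
```

Emit:
carry_out([
  [0.074,0.005,0.066,0,-0.001,0.001],
  [0.074,0.004,0.066,0,0,0],
  [0.074,0.005,0.066,0,-0.001,0.001],
  [0,0,0,0,0,0],
  [0,0,0,0,0,0],
])

```text
time_s: 2.7
tcp_pos: [0.4994, 0.0444, 0.1619]
eef_rot: [180.0, 0.2, -174.0]
contact_force: [1.3, 1.4, 1.3]
gripper_width: 0.0616
gripper_force: 0.0
```

Emit:
carry_out([
  [0,0,0.079,0,0,0],
  [0,0,0.08,0,0,0],
  [0,0,0.079,0,0,0],
  [0,0,0,0,0,0],
  [0,0,0,0,0,0],
])

```text
time_s: 3.32
tcp_pos: [0.5007, 0.0451, 0.0434]
eef_rot: [180.0, 0.2, -173.9]
contact_force: [0.6, 0.0, -0.0]
gripper_width: 0.0616
gripper_force: 0.0
```

Emit:
carry_out([
  [0,0,0,0,0,0],
  [0,0,0,0,0,0],
  [0,0,0,0,0,0],
  [0,0,0,0,0,0],
], hand=0.2, squeeze=15)

```text
time_s: 3.82
tcp_pos: [0.4997, 0.045, 0.043]
eef_rot: [180.0, 0.2, -173.9]
contact_force: [-2.3, 0.3, 7.7]
gripper_width: 0.0412
gripper_force: 15.0
```

```bash
python3 -c "
from h2 import *
cv2.imwrite('pics/s1.png',np.hstack([cv2.resize(r.capture('scene')[110:260,180:380,::-1],(400,300)),cv2.resize(r.capture('side')[150:300,260:400,::-1],(320,300))]))
plan([(.499,.046,.150,-173.8),(.563,.319,.150,-173.8),(.563,.319,.0375,-173.8,.04)])"
```

```text
-> (0.499, 0.046, 0.15, -173.8)
   [[0.0, 0.001, -0.107, 0.0, 0.002, -0.001], [0.001, 0.001, -0.107, 0.0, 0.001, -0.001]]
-> (0.563, 0.319, 0.15, -173.8)
   [[-0.037, 0.106, 0.0, 0.0, 0.0, 0.0], [-0.037, 0.106, 0.0, 0.0, 0.0, 0.0], [-0.038, 0.106, 0.0, 0.0, 0.0, 0.0], [-0.037, 0.106, 0.0, 0.0, 0.0, 0.0], [-0.038, 0.105, 0.0, 0.0, 0.0, 0.0]]
-> (0.563, 0.319, 0.0375, -173.8)
   [[0.0, 0.0, 0.075, 0.0, 0.0, 0.0], [0.0, 0.0, 0.075, 0.0, 0.0, 0.0], [0.0, 0.0, 0.075, 0.0, 0.0, 0.0]]
```

View pics/s1.png

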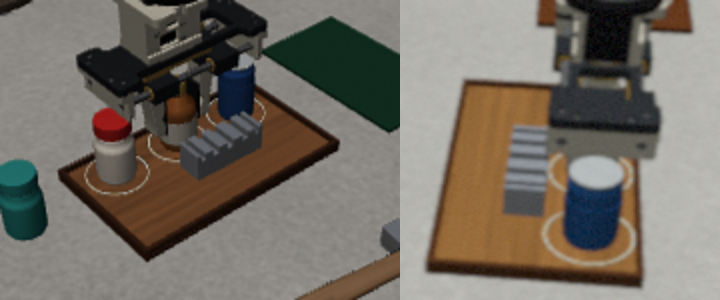

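Width 41 mm, the flask is gripped. I'll lift it, carry it and set it down with a net −4 mm (floor 8 → mat 4).

Emit:
carry_out([
  [0,0.001,-0.07,0,0.001,0],
  [0.001,0.001,-0.107,0,0.001,0],
  [0,0,-0.037,0,0,0],
  [-0.037,0.106,0,0,0,0],
  [-0.037,0.106,0,0,0,0],
])

```text
time_s: 4.55
tcp_pos: [0.5241, 0.1559, 0.1497]
eef_rot: [180.0, 0.1, -174.0]
contact_force: [1.1, -0.8, -1.4]
gripper_width: 0.0416
gripper_force: 15.0
```

Emit:
carry_out([
  [-0.038,0.106,0,0,0,0],
  [-0.037,0.106,0,0,0,0],
  [-0.038,0.105,0,0,0,0],
  [0,0,0,0,0,0],
  [0,0,0,0,0,0],
])

```text
time_s: 5.18
tcp_pos: [0.5627, 0.3183, 0.1481]
eef_rot: [-179.9, -0.1, -173.9]
contact_force: [0.3, -0.9, -1.2]
gripper_width: 0.0412
gripper_force: 15.0
```

Emit:
carry_out([
  [0,0,0.08,0,0,0],
  [0,0,0.08,0,0,0],
  [0,0,0.04,0,0,0],
  [0,0,0.022,0,0,0],
  [0,0,0,0,0,0],
])

```text
time_s: 5.8
tcp_pos: [0.5636, 0.3176, 0.0384]
eef_rot: [-180.0, 0.0, -174.0]
contact_force: [-0.1, 0.2, -1.1]
gripper_width: 0.0416
gripper_force: 15.0
```

Emit:
carry_out([
  [0,0,0,0,0,0],
  [0,0,0,0,0,0],
])

```text
time_s: 6.05
tcp_pos: [0.5637, 0.3186, 0.0386]
eef_rot: [180.0, 0.0, -174.0]
contact_force: [0.2, -0.2, -2.4]
gripper_width: 0.0413
gripper_force: 15.0
```

No contact yet; lowering in small steps.

Emit:
carry_out([
  [0,0,0.002,0,0,0],
  [0,0,0,0,0,0],
  [0,0,0,0,0,0],
])

```text
time_s: 6.42
tcp_pos: [0.5636, 0.3187, 0.0373]
eef_rot: [180.0, 0.0, -173.9]
contact_force: [-0.6, -0.6, 1.6]
gripper_width: 0.0413
gripper_force: 15.0
```

Emit:
carry_out([
  [0,0,0.002,0,0,0],
  [0,0,0,0,0,0],
  [0,0,0,0,0,0],
])

```text
time_s: 6.8
tcp_pos: [0.5637, 0.3188, 0.0373]
eef_rot: [180.0, 0.1, -173.9]
contact_force: [-3.8, -1.4, 9.4]
gripper_width: 0.0412
gripper_force: 15.0
```

Emit:
carry_out([
  [0,0,0,0,0,0],
  [0,0,0,0,0,0],
  [0,0,0,0,0,0],
  [0,0,-0.1,0,0,0],
  [0,0,-0.12,0,0,0],
], hand=0.7)

```text
time_s: 7.42
tcp_pos: [0.5627, 0.3179, 0.1456]
eef_rot: [-179.9, -0.2, -173.9]
contact_force: [1.3, 0.7, -0.1]
gripper_width: 0.0611
gripper_force: 0.0
```

```bash
python3 -c "
from h import *
plan([(.490,.130,.15,-173.8),(.490,.130,.040,-173.8,.04)])"
```

```text
-> (0.49, 0.13, 0.15, -173.8)
   [[0.046, -0.09, -0.002, -0.001, -0.001, -0.001], [0.046, -0.089, -0.002, 0.0, -0.001, 0.0], [0.046, -0.09, -0.002, -0.001, 0.0, -0.001], [0.047, -0.089, -0.002, 0.0, -0.001, 0.0]]
-> (0.49, 0.13, 0.04, -173.8)
   [[0.0, 0.0, 0.073, 0.0, 0.0, 0.0], [0.0, 0.0, 0.074, 0.0, 0.0, 0.0], [0.0, 0.0, 0.073, 0.0, 0.0, 0.0]]
```

Emit:
carry_out([
  [0.046,-0.09,-0.002,0,0,0],
  [0.046,-0.09,-0.002,0,0,0],
  [0.046,-0.09,-0.002,0,0,0],
  [0.047,-0.088,-0.002,0,0,0],
  [0,0,0,0,0,0],
])

```text
time_s: 8.05
tcp_pos: [0.4888, 0.1282, 0.1503]
eef_rot: [180.0, -0.0, -174.1]
contact_force: [0.8, 0.4, 0.7]
gripper_width: 0.061
gripper_force: 0.0
```

Emit:
carry_out([
  [0,0,0,0,0,0],
  [0,0,0.073,0,0,0],
  [0,0,0.073,0,0,0],
  [0,0,0.073,0,0,0],
  [0,0,0,0,0,0],
])

```text
time_s: 8.68
tcp_pos: [0.489, 0.1305, 0.038]
eef_rot: [-179.8, -0.3, -173.9]
contact_force: [-0.9, 0.9, 0.6]
gripper_width: 0.0615
gripper_force: 0.0
```

Emit:
carry_out([
  [0,0,0,0,0,0],
  [0,0,0,0,0,0],
  [0,0,0,0,0,0],
  [0,0,0,0,0,0],
], hand=0.2)

```text
time_s: 9.18
tcp_pos: [0.4912, 0.1314, 0.0419]
eef_rot: [179.9, 0.1, -173.9]
contact_force: [-0.5, 0.2, 7.4]
gripper_width: 0.0415
gripper_force: 15.0
```

```bash
python3 -c "
from h2 import *
print(r.get_state()['tcp_pos'])
plan([(.490,.130,.150,-173.8),(.4975,.312,.150,-173.8),(.4975,.312,.0375,-173.8,.04)])"
```

```text
[0.49120895 0.1313533  0.04186206]
-> (0.49, 0.13, 0.15, -173.8)
   [[0.001, -0.001, -0.108, 0.001, 0.001, -0.001], [0.001, -0.001, -0.108, 0.0, 0.001, -0.001]]
-> (0.4975, 0.312, 0.15, -173.8)
   [[-0.013, 0.09, 0.0, 0.0, 0.0, 0.0], [-0.014, 0.09, 0.0, 0.0, 0.0, 0.0], [-0.013, 0.09, 0.0, 0.0, 0.0, 0.0], [-0.014, 0.09, 0.0, 0.0, 0.0, 0.0]]
-> (0.4975, 0.312, 0.0375, -173.8)
   [[0.0, 0.0, 0.075, 0.0, 0.0, 0.0], [0.0, 0.0, 0.075, 0.0, 0.0, 0.0], [0.0, 0.0, 0.075, 0.0, 0.0, 0.0]]
```

Emit:
carry_out([
  [0,0,-0.07,0,0,0],
  [0,0,-0.107,0,0,0],
  [0,0,-0.037,0,0,0],
  [-0.012,0.09,0,0,0,0],
  [-0.013,0.09,0,0,0,0],
])

```text
time_s: 9.8
tcp_pos: [0.4933, 0.2224, 0.1486]
eef_rot: [179.9, 0.1, -174.0]
contact_force: [0.5, -1.6, -1.8]
gripper_width: 0.0414
gripper_force: 15.0
```

Emit:
carry_out([
  [-0.012,0.09,0,0,0,0],
  [-0.013,0.09,0,0,0,0],
  [0,0,0,0,0,0],
  [0,0,0,0,0,0],
  [0,0,0.08,0,0,0],
])

```text
time_s: 10.42
tcp_pos: [0.4979, 0.3133, 0.1102]
eef_rot: [179.8, 0.3, -173.9]
contact_force: [0.4, 0.2, -1.7]
gripper_width: 0.0414
gripper_force: 15.0
```

Emit:
carry_out([
  [0,0,0.08,0,0,0],
  [0,0,0.04,0,0,0],
  [0,0,0.022,0,0,0],
  [0,0,0,0,0,0],
  [0,0,0,0,0,0],
])

```text
time_s: 11.05
tcp_pos: [0.4966, 0.3124, 0.0372]
eef_rot: [179.9, 0.1, -174.0]
contact_force: [0.6, 0.4, -0.9]
gripper_width: 0.0413
gripper_force: 15.0
```

Emit:
carry_out([
  [0,0,0.002,0,0,0],
  [0,0,0,0,0,0],
  [0,0,0,0,0,0],
])

```text
time_s: 11.42
tcp_pos: [0.4963, 0.3125, 0.0357]
eef_rot: [180.0, 0.0, -173.9]
contact_force: [-0.1, -1.2, -0.6]
gripper_width: 0.0413
gripper_force: 15.0
```

Emit:
carry_out([
  [0,0,0.002,0,0,0],
  [0,0,0,0,0,0],
  [0,0,0,0,0,0],
])

```text
time_s: 11.8
tcp_pos: [0.4963, 0.3125, 0.0357]
eef_rot: [180.0, 0.0, -173.9]
contact_force: [-3.7, -1.9, 10.0]
gripper_width: 0.0415
gripper_force: 15.0
```

Emit:
carry_out([
  [0,0,0.001,0,0,0],
  [0,0,0,0,0,0],
  [0,0,0,0,0,0],
])

```text
time_s: 12.18
tcp_pos: [0.4964, 0.3125, 0.0357]
eef_rot: [180.0, 0.1, -173.9]
contact_force: [-3.8, -2.3, 14.6]
gripper_width: 0.0415
gripper_force: 15.0
```

Emit:
carry_out([
  [0,0,0,0,0,0],
  [0,0,0,0,0,0],
  [0,0,0,0,0,0],
  [0,0,-0.1,0,0,0],
  [0,0,-0.12,0,0,0],
], hand=0.7)

```text
time_s: 12.8
tcp_pos: [0.4956, 0.3117, 0.1438]
eef_rot: [-179.9, -0.2, -173.9]
contact_force: [0.9, 1.5, -0.2]
gripper_width: 0.0615
gripper_force: 0.0
```

```bash
python3 -c "
from h import *
plan([(.508,-.039,.15,-173.8),(.508,-.039,.034,-173.8,.04)])"
```

```text
-> (0.508, -0.039, 0.15, -173.8)
   [[0.008, -0.117, -0.002, 0.0, 0.0, 0.0], [0.008, -0.117, -0.002, 0.0, -0.001, 0.0], [0.008, -0.117, -0.002, -0.001, 0.0, -0.001], [0.009, -0.116, -0.002, 0.0, -0.001, 0.0], [0.008, -0.117, -0.001, -0.001, 0.0, -0.001]]
   [[0.009, -0.116, -0.002, 0.0, -0.001, 0.0]]
-> (0.508, -0.039, 0.034, -173.8)
   [[0.0, 0.0, 0.077, 0.0, 0.0, 0.0], [0.0, 0.0, 0.078, 0.0, 0.0, 0.0], [0.0, 0.0, 0.077, 0.0, 0.0, 0.0]]
```

Emit:
carry_out([
  [0.008,-0.117,-0.002,0,0,0],
  [0.008,-0.117,-0.002,0,0,0],
  [0.008,-0.117,-0.002,0,0,0],
  [0.009,-0.116,-0.002,0,0,0],
  [0.008,-0.117,-0.001,0,0,0],
])

```text
time_s: 13.42
tcp_pos: [0.5064, 0.0182, 0.1487]
eef_rot: [180.0, 0.0, -173.9]
contact_force: [1.2, -0.1, 0.7]
gripper_width: 0.0614
gripper_force: 0.0
```

Emit:
carry_out([
  [0.009,-0.116,-0.002,0,0,0],
  [0,0,0,0,0,0],
  [0,0,0,0,0,0],
])

```text
time_s: 13.8
tcp_pos: [0.5083, -0.0385, 0.1494]
eef_rot: [180.0, -0.0, -174.0]
contact_force: [1.1, 0.7, 0.1]
gripper_width: 0.0614
gripper_force: 0.0
```

Emit:
carry_out([
  [0,0,0.077,0,0,0],
  [0,0,0.078,0,0,0],
  [0,0,0.077,0,0,0],
  [0,0,0,0,0,0],
  [0,0,0,0,0,0],
])

```text
time_s: 14.42
tcp_pos: [0.5092, -0.0373, 0.0345]
eef_rot: [-180.0, 0.1, -173.8]
contact_force: [0.7, 0.1, 0.3]
gripper_width: 0.0614
gripper_force: 0.0
```

Emit:
carry_out([
  [0,0,0,0,0,0],
  [0,0,0,0,0,0],
  [0,0,0,0,0,0],
  [0,0,0,0,0,0],
], hand=0.2)

```text
time_s: 14.92
tcp_pos: [0.509, -0.0381, 0.0346]
eef_rot: [180.0, 0.1, -173.9]
contact_force: [-1.0, 1.8, 7.4]
gripper_width: 0.0433
gripper_force: 15.0
```

```bash
python3 -c "
from h2 import *
p=r.get_state()['tcp_pos'];print(p)
plan([(p[0],p[1],p[2]+.107,-173.8),(.432,.305,p[2]+.107,-173.8)])"
```

```text
[ 0.50897536 -0.03812682  0.03460751]
-> (np.float64(0.5089753584666932), np.float64(-0.03812681862214093), np.float64(0.14160750597657243), -173.8)
   [[0.0, 0.0, -0.107, 0.0, 0.001, -0.001], [0.0, 0.0, -0.107, 0.0, 0.001, -0.001]]
-> (0.432, 0.305, np.float64(0.14160750597657243), -173.8)
   [[0.013, 0.116, 0.0, 0.0, 0.0, 0.0], [0.013, 0.117, 0.0, 0.0, 0.0, 0.0], [0.013, 0.116, 0.0, 0.0, 0.0, 0.0], [0.013, 0.117, 0.0, 0.0, 0.0, 0.0], [0.013, 0.116, 0.0, 0.0, 0.0, 0.0]]
   [[0.014, 0.117, 0.0, 0.0, 0.0, 0.0]]
```

Emit:
carry_out([
  [0,0,-0.07,0,0,0],
  [0,0,-0.107,0,0,0],
  [0,0,-0.037,0,0,0],
  [0.013,0.116,0,0,0,0],
  [0.013,0.117,0,0,0,0],
])

```text
time_s: 15.55
tcp_pos: [0.4827, 0.0769, 0.1411]
eef_rot: [180.0, 0.1, -174.1]
contact_force: [0.6, 0.2, -1.5]
gripper_width: 0.0433
gripper_force: 15.0
```

Emit:
carry_out([
  [0.013,0.116,0,0,0,0],
  [0.013,0.117,0,0,0,0],
  [0.013,0.116,0,0,0,0],
  [0.014,0.117,0,0,0,0],
  [0,0,0,0,0,0],
])

```text
time_s: 16.18
tcp_pos: [0.4314, 0.3087, 0.1406]
eef_rot: [180.0, 0.0, -173.7]
contact_force: [-0.3, -0.6, -1.6]
gripper_width: 0.0434
gripper_force: 15.0
```

Emit:
carry_out([
  [0,0,0,0,0,0],
  [0,0,0.08,0,0,0],
  [0,0,0.08,0,0,0],
  [0,0,0.04,0,0,0],
  [0,0,0.023,0,0,0],
])

```text
time_s: 16.8
tcp_pos: [0.4323, 0.3031, 0.0285]
eef_rot: [-179.9, -0.1, -174.0]
contact_force: [-1.7, -8.9, 24.2]
gripper_width: 0.0436
gripper_force: 15.0
```

Emit:
carry_out([
  [0,0,0,0,0,0],
  [0,0,0,0,0,0],
  [0,0,0.002,0,0,0],
  [0,0,0,0,0,0],
  [0,0,0,0,0,0],
])

```text
time_s: 17.42
tcp_pos: [0.4321, 0.3052, 0.0281]
eef_rot: [180.0, 0.0, -173.9]
contact_force: [-0.3, -0.3, -1.8]
gripper_width: 0.0436
gripper_force: 15.0
```

Emit:
carry_out([
  [0,0,0.002,0,0,0],
  [0,0,0,0,0,0],
  [0,0,0,0,0,0],
])

```text
time_s: 17.8
tcp_pos: [0.4322, 0.3053, 0.0279]
eef_rot: [180.0, 0.0, -173.9]
contact_force: [-3.1, -1.7, 9.7]
gripper_width: 0.0433
gripper_force: 15.0
```

```bash
python3 -c "
from h2 import *
print(r.get_state()['contact_force'],r.get_state()['tcp_pos'])
cv2.imwrite('pics/s2.png',np.hstack([cv2.resize(r.capture('scene')[80:230,250:450,::-1],(400,300)),cv2.resize(r.capture('side')[200:400,200:420,::-1],(330,300))]))"
```

```text
[-3.0951963  -1.65171328  9.69037765] [0.43221747 0.30534671 0.02790402]
```

View pics/s2.png

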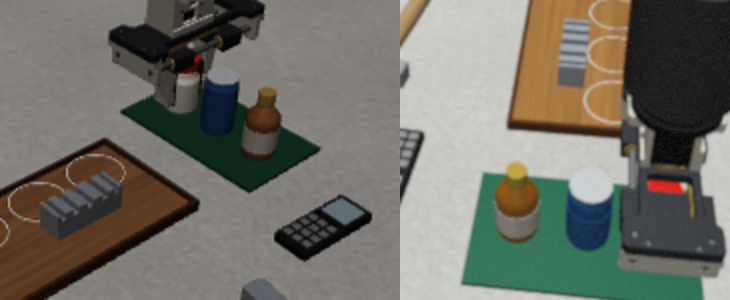

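All three vessels stand upright on the mat. Next I release, lift, and view the block and pad together from above.

Emit:
carry_out([
  [0,0,0,0,0,0],
  [0,0,0,0,0,0],
  [0,0,0,0,0,0],
  [0,0,-0.1,0,0,0],
  [0,0,-0.12,0,0,0],
], hand=0.7)

```text
time_s: 18.52
tcp_pos: [0.4315, 0.3043, 0.1371]
eef_rot: [-179.8, -0.1, -173.9]
contact_force: [1.1, 0.6, 0.2]
gripper_width: 0.0613
gripper_force: 0.0
```

```bash
python3 -c "
from h import *
plan([(.60,-.12,.28,-173.8)])"
```

```text
-> (0.6, -0.12, 0.28, -173.8)
   [[-0.031, -0.11, -0.036, 0.0, 0.0, 0.0], [-0.031, -0.11, -0.035, 0.0, 0.0, 0.0], [-0.03, -0.11, -0.036, 0.0, 0.0, 0.0], [-0.031, -0.11, -0.035, -0.001, 0.0, 0.0], [-0.03, -0.11, -0.036, 0.0, -0.001, -0.001]]
   [[-0.031, -0.11, -0.035, -0.001, 0.0, 0.0], [-0.03, -0.11, -0.036, 0.0, -0.001, -0.001], [-0.031, -0.11, -0.036, -0.001, 0.0, 0.0]]
```

Emit:
carry_out([
  [-0.031,-0.11,-0.036,0,0,0],
  [-0.031,-0.11,-0.035,0,0,0],
  [-0.03,-0.11,-0.036,0,0,0],
  [-0.031,-0.11,-0.035,0,0,0],
  [-0.03,-0.11,-0.036,0,0,0],
])

```text
time_s: 19.15
tcp_pos: [0.5375, 0.038, 0.2267]
eef_rot: [180.0, 0.0, -173.9]
contact_force: [1.0, 0.5, -0.2]
gripper_width: 0.0613
gripper_force: 0.0
```

Emit:
carry_out([
  [-0.031,-0.11,-0.035,0,0,0],
  [-0.03,-0.11,-0.036,0,0,0],
  [-0.031,-0.11,-0.036,0,0,0],
  [0,0,0,0,0,0],
  [0,0,0,0,0,0],
])

```text
time_s: 19.77
tcp_pos: [0.5999, -0.1196, 0.2787]
eef_rot: [180.0, -0.1, -174.0]
contact_force: [0.2, -0.1, -0.6]
gripper_width: 0.0614
gripper_force: 0.0
```

Run:
```python
from h2 import *
i,im=wrist('w2');print(i['eye'],i['attitude'],r.get_state()['tcp_pos'])
print(proj(i,[(.538,.05,.014),(.5475,.071,.04),(.517,-.298,.008),(.499,.046,.008)]).round())
```

```text
[ 0.53297358 -0.12523678  0.42737447] [1.65740989e+02 2.00279079e-02 9.59929258e+01] [ 0.59978048 -0.11898663  0.27880949]
[[403. 158.]
 [426. 168.]
 [152. 114.]
 [404. 128.]]
```

View pics/w2.png

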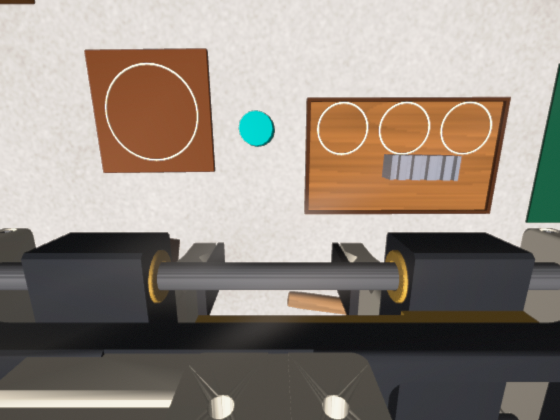

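The view shows the pad at (88–215, 49–172) with its circle at (152,112), the decoy at (256,128), the empty circles and the block at (422,168). Measuring pad, block and decoy.

Run:
```python
from h2 import *
i=np.load('pics/w2.npy',allow_pickle=True).item(); im=cv2.imread('pics/w2.png')
hsv=cv2.cvtColor(im,cv2.COLOR_BGR2HSV);h,s,v=[hsv[...,k].astype(int) for k in range(3)]
print('pad',rect(i,big((h<20)&(s>90),(75,35,230,190)),.008))
print('rack',rect(i,big((h<20)&(s>90),(298,90,520,222)),.014))
print('decoy',rect(i,big((h>80)&(h<95)&(s>120),(225,100,290,160)),.083))
w=((s<110)&(v>190)).astype(np.uint8)
def fit(x0,y0,x1,y1,z,n):
    m=np.zeros_like(w);m[y0:y1,x0:x1]=w[y0:y1,x0:x1]
    ys,xs=np.nonzero(m);e=cv2.fitEllipse(np.c_[xs,ys].astype(np.float32));print(n,(ray(i,e[0],z)*1000).round(1),np.round(e[1],1))
fit(100,58,203,165,.008,'padc'); fit(314,100,370,153,.008,'cj'); fit(376,100,432,153,.008,'cf'); fit(438,100,494,153,.008,'ct')
m=(s<90)&(v<240)&(v>60); c=big(m,(375,153,470,190)); print('block all',rect(i,c,.04),c.min(0),c.max(0))
cr=cv2.resize(im[140:200,370:480],None,fx=6,fy=6,interpolation=cv2.INTER_CUBIC);cv2.imwrite('pics/b2.png',cr)
```

```text
pad [515.7, -298.2, 157.3, 157.9, 6.7]
rack [539.1, 49.1, 156.6, 268.0, 6.0]
decoy [522.5, -151.0, 36.8, 38.5, 6.0]
padc [[ 515.1 -301.8    8. ]] [94.7 98.7]
cj [[507.5 -38.8   8. ]] [48.7 51.9]
cf [[498.4  45.6   8. ]] [47.7 53.1]
ct [[489.4 129.7   8. ]] [46.5 54.5]
block all [546.3, 69.5, 35.0, 110.6, 6.0] [382. 153.] [469. 180.]
```

View pics/b2.png

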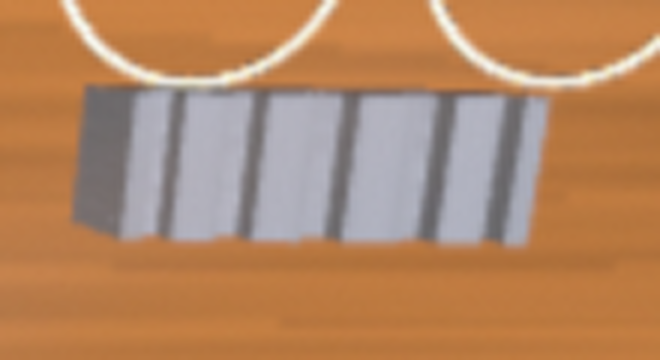

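Run:
```python
from h2 import *
i=np.load('pics/w2.npy',allow_pickle=True).item()
px=np.array([(133,92),(550,97),(527,245),(120,240)])/6+[370-.4,140-.4]
P=ray(i,px,.04);c=P.mean(0);print((P*1000).round(1),c)
e=(P[1]-P[0]+P[2]-P[3]);yaw=np.degrees(np.arctan2(-e[0],e[1]));print('yaw',yaw)
t=-90+yaw;t=min(max(t,-85.5),-82.5);print(t)
plan([(c[0],c[1],.16,t),(c[0],c[1],.021,t,.04)])
```

```text
[[536.   23.8  40. ]
 [527.6 113.6  40. ]
 [559.5 116.9  40. ]
 [567.8  27.3  40. ]] [0.54771849 0.07038761 0.04      ]
yaw 5.30608801926002
-84.69391198073998
-> (np.float64(0.5477184855835586), np.float64(0.07038760765610716), 0.16, np.float64(-84.69391198073998))
   [[0.007, 0.043, 0.026, 0.0, 0.0, -0.165], [0.0, 0.044, 0.026, 0.0, 0.0, -0.165], [-0.008, 0.043, 0.027, 0.0, 0.0, -0.165], [-0.015, 0.041, 0.026, 0.0, 0.0, -0.165], [-0.022, 0.038, 0.027, 0.0, 0.0, -0.165]]
   [[-0.028, 0.033, 0.026, 0.0, 0.0, -0.166], [-0.034, 0.028, 0.027, 0.0, 0.0, -0.165], [-0.038, 0.021, 0.026, 0.001, 0.0, -0.166], [-0.04, 0.015, 0.027, 0.0, 0.0, -0.165]]
-> (np.float64(0.5477184855835586), np.float64(0.07038760765610716), 0.021, np.float64(-84.69391198073998))
   [[0.0, 0.0, 0.069, 0.0, 0.0, 0.0], [0.0, 0.0, 0.07, 0.0, 0.0, 0.0], [0.0, 0.0, 0.069, 0.0, 0.0, 0.0], [0.0, 0.0, 0.07, 0.0, 0.0, 0.0]]
```

Emit:
carry_out([
  [0.007,0.043,0.026,0,0,-0.165],
  [0,0.044,0.026,0,0,-0.165],
  [-0.008,0.043,0.027,0,0,-0.165],
  [-0.015,0.041,0.026,0,0,-0.165],
  [-0.022,0.038,0.027,0,0,-0.165],
])

```text
time_s: 20.45
tcp_pos: [0.57, -0.012, 0.213]
eef_rot: [180.0, -0.0, -124.0]
contact_force: [-0.4, 0.1, 0.3]
gripper_width: 0.0612
gripper_force: 0.0
```

Emit:
carry_out([
  [-0.028,0.033,0.026,0,0,-0.166],
  [-0.034,0.028,0.027,0,0,-0.165],
  [-0.038,0.021,0.026,0,0,-0.166],
  [-0.04,0.015,0.027,0,0,-0.165],
  [0,0,0,0,0,0],
])

```text
time_s: 21.08
tcp_pos: [0.5467, 0.0715, 0.1595]
eef_rot: [179.9, -0.0, -84.5]
contact_force: [0.3, 0.1, 0.5]
gripper_width: 0.0611
gripper_force: 0.0
```

Emit:
carry_out([
  [0,0,0,0,0,0],
  [0,0,0,0,0,0],
  [0,0,0,0,0,0],
])

```text
time_s: 21.45
tcp_pos: [0.5486, 0.0693, 0.1608]
eef_rot: [-180.0, 0.0, -84.8]
contact_force: [-0.1, -0.3, -0.4]
gripper_width: 0.0612
gripper_force: 0.0
```

Run:
```python
from h2 import *
plan([(.5477,.0704,.16,-84.7),(.5477,.0704,.021,-84.7,.04)])
```

```text
-> (0.5477, 0.0704, 0.16, -84.7)
   [[-0.002, 0.002, 0.002, -0.001, 0.0, -0.002]]
-> (0.5477, 0.0704, 0.021, -84.7)
   [[0.0, 0.0, 0.069, 0.0, 0.0, 0.0], [0.0, 0.0, 0.07, 0.0, 0.0, 0.0], [0.0, 0.0, 0.069, 0.0, 0.0, 0.0], [0.0, -0.001, 0.07, 0.0, 0.0, 0.0]]
```

Emit:
carry_out([
  [-0.001,0.001,0.07,0,0,0],
  [0,0,0.07,0,0,0],
  [0,0,0.07,0,0,0],
  [0,0,0.05,0,0,0],
  [0,0,0.018,0,0,0],
])

```text
time_s: 22.08
tcp_pos: [0.5472, 0.0694, 0.0202]
eef_rot: [179.9, -0.0, -84.8]
contact_force: [-0.1, 0.0, -0.7]
gripper_width: 0.0614
gripper_force: 0.0
```

Emit:
carry_out([
  [0,0,0,0,0,0],
  [0,0,0,0,0,0],
  [0,0,0,0,0,0],
  [0,0,0,0,0,0],
  [0,0,0,0,0,0],
], hand=0.2, squeeze=40)

```text
time_s: 22.7
tcp_pos: [0.5486, 0.0705, 0.0224]
eef_rot: [-179.9, 0.0, -84.7]
contact_force: [-0.4, 0.3, 6.4]
gripper_width: 0.0319
gripper_force: 40.0
```

Run:
```python
from h2 import *
s=r.get_state();p=s['tcp_pos'];print(p)
plan([(p[0],p[1],p[2]+.13,-84.7),(.516,-.299,p[2]+.13,-84.7)])
```

```text
[0.54864531 0.07045766 0.02244957]
-> (np.float64(0.5486453068927674), np.float64(0.07045766103451345), np.float64(0.15244956500663165), -84.7)
   [[0.0, 0.0, -0.087, -0.001, 0.0, 0.0], [0.0, 0.0, -0.086, 0.0, 0.0, 0.0], [0.0, 0.0, -0.087, -0.001, 0.0, 0.0]]
-> (0.516, -0.299, np.float64(0.15244956500663165), -84.7)
   [[0.104, 0.019, 0.0, 0.0, 0.0, 0.0], [0.104, 0.019, 0.0, 0.0, 0.0, 0.0], [0.104, 0.019, 0.0, 0.0, 0.0, 0.0], [0.104, 0.019, 0.0, 0.0, 0.0, 0.0], [0.105, 0.019, 0.0, 0.0, 0.0, 0.0]]
   [[0.104, 0.019, 0.0, 0.0, 0.0, 0.0], [0.105, 0.019, 0.0, 0.0, 0.0, 0.0]]
```

Emit:
carry_out([
  [0,0,-0.06,0,0,0],
  [0,0,-0.1,0,0,0],
  [0,0,-0.1,0,0,0],
  [0.104,0.019,0,0,0,0],
  [0.104,0.019,0,0,0,0],
])

```text
time_s: 23.32
tcp_pos: [0.537, -0.0357, 0.1509]
eef_rot: [179.9, 0.1, -84.7]
contact_force: [0.6, -1.0, -8.6]
gripper_width: 0.0319
gripper_force: 40.0
```

Emit:
carry_out([
  [0.104,0.019,0,0,0,0],
  [0.104,0.019,0,0,0,0],
  [0.105,0.019,0,0,0,0],
  [0.104,0.019,0,0,0,0],
  [0.105,0.019,0,0,0,0],
])

```text
time_s: 23.95
tcp_pos: [0.5134, -0.3004, 0.1499]
eef_rot: [179.9, 0.1, -84.8]
contact_force: [0.9, 0.3, -6.3]
gripper_width: 0.0317
gripper_force: 40.0
```

Emit:
carry_out([
  [0,0,0,0,0,0],
  [0,0,0,0,0,0],
])

```text
time_s: 24.2
tcp_pos: [0.5137, -0.2991, 0.1499]
eef_rot: [179.8, 0.1, -84.8]
contact_force: [-0.3, 0.3, -7.3]
gripper_width: 0.0316
gripper_force: 40.0
```

Run:
```python
from h2 import *
s=r.get_state();p=s['tcp_pos'];print(p,s['contact_force'])
plan([(.516,-.299,p[2],-84.7)])
```

```text
[ 0.51371335 -0.29912607  0.14993298] [-0.31961428  0.30633182 -7.29682413]
-> (0.516, -0.299, np.float64(0.14993298259694593), -84.7)
   [[0.0, -0.005, 0.0, 0.003, 0.002, -0.002]]
```

Emit:
carry_out([
  [0,-0.004,0.06,0,0,0],
  [0,0,0.08,0,0,0],
  [0,0,0.07,0,0,0],
  [0,0,0.03,0,0,0],
  [0,0,0.014,0,0,0],
])

```text
time_s: 24.82
tcp_pos: [0.5174, -0.2986, 0.0241]
eef_rot: [180.0, 0.0, -84.7]
contact_force: [-0.0, -0.2, -7.4]
gripper_width: 0.0317
gripper_force: 40.0
```

Emit:
carry_out([
  [0,0,0,0,0,0],
  [0,0,0.002,0,0,0],
  [0,0,0,0,0,0],
  [0,0,0,0,0,0],
])

```text
time_s: 25.32
tcp_pos: [0.5173, -0.2994, 0.024]
eef_rot: [-180.0, -0.0, -84.7]
contact_force: [0.2, 0.4, -7.3]
gripper_width: 0.0318
gripper_force: 40.0
```

Emit:
carry_out([
  [0,0,0.002,0,0,0],
  [0,0,0,0,0,0],
  [0,0,0,0,0,0],
])

```text
time_s: 25.7
tcp_pos: [0.5171, -0.2993, 0.0225]
eef_rot: [180.0, -0.0, -84.7]
contact_force: [-0.5, 0.3, -6.5]
gripper_width: 0.0316
gripper_force: 40.0
```

Emit:
carry_out([
  [0,0,0.002,0,0,0],
  [0,0,0,0,0,0],
  [0,0,0,0,0,0],
])

```text
time_s: 26.08
tcp_pos: [0.5172, -0.2993, 0.0225]
eef_rot: [-180.0, -0.0, -84.7]
contact_force: [-3.3, 2.3, 5.2]
gripper_width: 0.0317
gripper_force: 40.0
```

Emit:
carry_out([
  [0,0,0.002,0,0,0],
  [0,0,0,0,0,0],
  [0,0,0,0,0,0],
])

```text
time_s: 26.45
tcp_pos: [0.5172, -0.2993, 0.0224]
eef_rot: [-180.0, -0.0, -84.7]
contact_force: [-6.8, 5.0, 15.2]
gripper_width: 0.0319
gripper_force: 40.0
```

On the pad with contact; releasing and rising.

Emit:
carry_out([
  [0,0,0,0,0,0],
  [0,0,0,0,0,0],
  [0,0,0,0,0,0],
  [0,0,-0.1,0,0,0],
  [0,0,-0.12,0,0,0],
], hand=0.7, squeeze=15)

```text
time_s: 27.08
tcp_pos: [0.5163, -0.2991, 0.1304]
eef_rot: [179.8, 0.1, -84.7]
contact_force: [1.4, 0.4, 0.4]
gripper_width: 0.0614
gripper_force: 0.0
```

Emit:
carry_out([
  [-0.08,0,-0.1,0,0,0],
  [-0.09,0,-0.07,0,0,0],
  [-0.09,0,0,0,0,0],
  [0,0,0,0,0,0],
  [0,0,0,0,0,0],
])

```text
time_s: 27.7
tcp_pos: [0.5054, -0.1707, 0.2143]
eef_rot: [-180.0, -0.0, -84.7]
contact_force: [0.7, 0.2, -0.8]
gripper_width: 0.0612
gripper_force: 0.0
```

Run:
```python
from h2 import *
i,im=wrist('w3');print(r.get_state()['tcp_pos'])
print(proj(i,[(.517,-.2993,.04),(.516,-.299,.008)]).round())
plan([(.499,.15,.27,-173.8),(.4322,.306,.15,-173.8)])
```

```text
[ 0.50534939 -0.1711419   0.21405842]
[[277.  75.]
 [278.  81.]]
-> (0.499, 0.15, 0.27, -173.8)
   [[-0.071, -0.005, -0.012, 0.0, 0.0, 0.165], [-0.071, 0.007, -0.012, 0.0, 0.0, 0.165], [-0.069, 0.019, -0.013, 0.0, 0.0, 0.165], [-0.064, 0.031, -0.012, 0.0, 0.0, 0.165], [-0.058, 0.041, -0.013, 0.0, 0.0, 0.165]]
   [[-0.05, 0.051, -0.012, 0.0, 0.0, 0.165], [-0.041, 0.059, -0.013, 0.0, 0.0, 0.165], [-0.03, 0.065, -0.012, 0.0, 0.0, 0.165], [-0.018, 0.069, -0.013, 0.0, 0.0, 0.165]]
-> (0.4322, 0.306, 0.15, -173.8)
   [[0.025, 0.081, 0.06, 0.0, 0.0, 0.0], [0.025, 0.081, 0.06, 0.0, 0.0, 0.0], [0.024, 0.081, 0.06, 0.0, 0.0, 0.0], [0.025, 0.082, 0.06, 0.0, 0.0, 0.0]]
```

View pics/w3.png

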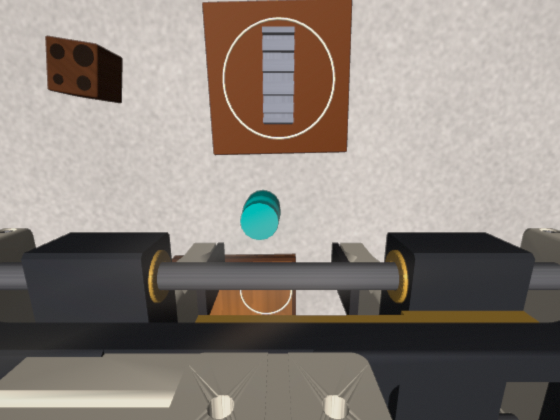

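The block lies at (278,75) inside the circle centred on (279,78), grooves up. Returning for the jar.

Emit:
carry_out([
  [-0.071,-0.005,-0.012,0,0,0.165],
  [-0.071,0.007,-0.012,0,0,0.165],
  [-0.069,0.019,-0.013,0,0,0.165],
  [-0.064,0.031,-0.012,0,0,0.165],
  [-0.058,0.041,-0.013,0,0,0.165],
])

```text
time_s: 28.38
tcp_pos: [0.502, 0.0074, 0.245]
eef_rot: [180.0, -0.1, -134.6]
contact_force: [0.2, 0.3, 0.4]
gripper_width: 0.0613
gripper_force: 0.0
```

Emit:
carry_out([
  [-0.05,0.051,-0.012,0,0,0.165],
  [-0.041,0.059,-0.013,0,0,0.165],
  [-0.03,0.065,-0.012,0,0,0.165],
  [-0.018,0.069,-0.013,0,0,0.165],
  [0,0,0,0,0,0],
])

```text
time_s: 29.0
tcp_pos: [0.4995, 0.1515, 0.27]
eef_rot: [-180.0, -0.0, -173.9]
contact_force: [-0.3, -0.5, 0.0]
gripper_width: 0.0614
gripper_force: 0.0
```

Emit:
carry_out([
  [0.025,0.081,0.06,0,0,0],
  [0.025,0.081,0.06,0,0,0],
  [0.024,0.081,0.06,0,0,0],
  [0.025,0.082,0.06,0,0,0],
  [0,0,0,0,0,0],
])

```text
time_s: 29.62
tcp_pos: [0.4309, 0.3063, 0.1473]
eef_rot: [-179.8, -0.2, -173.7]
contact_force: [-1.0, -0.2, 1.2]
gripper_width: 0.0616
gripper_force: 0.0
```

Emit:
carry_out([
  [0,0,0,0,0,0],
  [0,0,0,0,0,0],
])

```text
time_s: 29.88
tcp_pos: [0.4329, 0.3058, 0.1509]
eef_rot: [180.0, 0.0, -173.9]
contact_force: [-0.8, -0.3, -0.2]
gripper_width: 0.0611
gripper_force: 0.0
```

Run:
```python
from h2 import *
plan([(.4322,.3053,.15,-173.85),(.4322,.3053,.029,-173.85,.04)])
```

```text
-> (0.4322, 0.3053, 0.15, -173.85)
   [[0.001, -0.001, 0.002, 0.001, 0.001, 0.0]]
-> (0.4322, 0.3053, 0.029, -173.85)
   [[0.0, 0.0, 0.06, 0.0, 0.0, 0.0], [0.0, 0.0, 0.061, 0.0, 0.0, 0.0], [0.0, 0.0, 0.06, 0.0, 0.0, 0.0], [0.0, 0.0, 0.061, 0.0, 0.0, 0.0]]
```

Emit:
carry_out([
  [0.001,-0.001,0.062,0,0,0],
  [0,0,0.061,0,0,0],
  [0,0,0.06,0,0,0],
  [0,0,0.061,0,0,0],
  [0,0,0,0,0,0],
])

```text
time_s: 30.5
tcp_pos: [0.4313, 0.3042, 0.0272]
eef_rot: [-179.9, -0.1, -173.9]
contact_force: [0.7, -0.4, 0.6]
gripper_width: 0.0616
gripper_force: 0.0
```

Emit:
carry_out([
  [0,0,0,0,0,0],
  [0,0,0,0,0,0],
  [0,0,0,0,0,0],
  [0,0,0,0,0,0],
  [0,0,0,0,0,0],
], hand=0.2)

```text
time_s: 31.12
tcp_pos: [0.4322, 0.3066, 0.0297]
eef_rot: [179.9, 0.1, -173.8]
contact_force: [0.1, -1.4, 8.1]
gripper_width: 0.0436
gripper_force: 15.0
```

Emit:
carry_out([
  [0,0,-0.07,0,0,0],
  [0,0,-0.107,0,0,0],
  [0,0,-0.037,0,0,0],
  [0,0,0,0,0,0],
  [0,0,0,0,0,0],
])

```text
time_s: 31.75
tcp_pos: [0.431, 0.3055, 0.1345]
eef_rot: [-180.0, -0.1, -173.8]
contact_force: [-0.9, -0.6, -1.6]
gripper_width: 0.0431
gripper_force: 15.0
```

Run:
```python
from h2 import *
p=r.get_state()['tcp_pos'];print(p)
plan([(.509,-.038,p[2],-173.85)])
```

```text
[0.43098318 0.30553453 0.13447265]
-> (0.509, -0.038, np.float64(0.1344726547440909), -173.85)
   [[-0.014, -0.117, 0.0, 0.0, 0.0, 0.0], [-0.013, -0.117, 0.0, 0.0, 0.0, 0.0], [-0.014, -0.116, 0.0, 0.0, 0.0, 0.0], [-0.013, -0.117, 0.0, 0.0, 0.0, 0.0], [-0.014, -0.116, 0.0, 0.0, 0.0, 0.0]]
   [[-0.013, -0.117, 0.0, 0.0, -0.001, 0.0]]
```

Emit:
carry_out([
  [-0.014,-0.117,0,0,0,0],
  [-0.013,-0.117,0,0,0,0],
  [-0.014,-0.116,0,0,0,0],
  [-0.013,-0.117,0,0,0,0],
  [-0.014,-0.116,0,0,0,0],
])

```text
time_s: 32.38
tcp_pos: [0.4961, 0.0179, 0.134]
eef_rot: [-180.0, -0.1, -173.8]
contact_force: [0.8, 0.8, -0.0]
gripper_width: 0.0435
gripper_force: 15.0
```

Emit:
carry_out([
  [-0.013,-0.117,0,0,0,0],
  [0,0,0,0,0,0],
  [0,0,0,0,0,0],
])

```text
time_s: 32.75
tcp_pos: [0.5087, -0.038, 0.134]
eef_rot: [-180.0, -0.1, -173.9]
contact_force: [-0.2, 1.0, -1.8]
gripper_width: 0.0437
gripper_force: 15.0
```

Run:
```python
from h2 import *
p=r.get_state()['tcp_pos'];print(p,r.get_state()['contact_force'])
plan([(.509,-.038,p[2],-173.85)])
```

```text
[ 0.50874551 -0.03799756  0.13403647] [-0.24128231  1.02665125 -1.77181541]
-> (0.509, -0.038, np.float64(0.13403647268788274), -173.85)
   [[-0.001, 0.0, 0.0, 0.0, -0.002, -0.001]]
```

Emit:
carry_out([
  [0,0,0.08,0,0,0],
  [0,0,0.08,0,0,0],
  [0,0,0.03,0,0,0],
  [0,0,0.008,0,0,0],
  [0,0,0,0,0,0],
])

```text
time_s: 33.38
tcp_pos: [0.5102, -0.037, 0.0371]
eef_rot: [-180.0, 0.1, -173.8]
contact_force: [1.0, 0.0, -1.4]
gripper_width: 0.0436
gripper_force: 15.0
```

Emit:
carry_out([
  [0,0,0.003,0,0,0],
  [0,0,0,0,0,0],
  [0,0,0,0,0,0],
])

```text
time_s: 33.75
tcp_pos: [0.5097, -0.0376, 0.0353]
eef_rot: [180.0, 0.1, -173.8]
contact_force: [-0.5, 0.5, -2.4]
gripper_width: 0.0437
gripper_force: 15.0
```

Emit:
carry_out([
  [0,0,0.002,0,0,0],
  [0,0,0,0,0,0],
  [0,0,0,0,0,0],
])

```text
time_s: 34.12
tcp_pos: [0.5095, -0.0376, 0.0338]
eef_rot: [-180.0, -0.0, -173.8]
contact_force: [0.6, -0.5, -1.0]
gripper_width: 0.0436
gripper_force: 15.0
```

Emit:
carry_out([
  [0,0,0.002,0,0,0],
  [0,0,0,0,0,0],
  [0,0,0,0,0,0],
])

```text
time_s: 34.5
tcp_pos: [0.5096, -0.0376, 0.0337]
eef_rot: [-180.0, 0.0, -173.8]
contact_force: [-4.1, 0.3, 11.0]
gripper_width: 0.0436
gripper_force: 15.0
```

Emit:
carry_out([
  [0,0,0.001,0,0,0],
  [0,0,0,0,0,0],
  [0,0,0,0,0,0],
])

```text
time_s: 34.88
tcp_pos: [0.5096, -0.0376, 0.0336]
eef_rot: [-180.0, 0.0, -173.8]
contact_force: [-6.9, 0.8, 16.5]
gripper_width: 0.0436
gripper_force: 15.0
```

Emit:
carry_out([
  [0,0,0,0,0,0],
  [0,0,0,0,0,0],
  [0,0,0,0,0,0],
  [0,0,-0.1,0,0,0],
  [0,0,-0.12,0,0,0],
], hand=0.7)

```text
time_s: 35.5
tcp_pos: [0.5085, -0.0379, 0.1424]
eef_rot: [-180.0, -0.2, -173.8]
contact_force: [2.2, 0.9, 0.5]
gripper_width: 0.0612
gripper_force: 0.0
```

Run:
```python
from h2 import *
plan([(.4965,.3125,.15,-173.85),(.4965,.3125,.0365,-173.85,.04)])
```

```text
-> (0.4965, 0.3125, 0.15, -173.85)
   [[-0.009, 0.117, -0.003, 0.0, -0.001, 0.0], [-0.008, 0.116, -0.003, 0.0, -0.001, 0.0], [-0.009, 0.117, -0.002, 0.0, 0.0, 0.0], [-0.008, 0.116, -0.003, 0.0, -0.001, 0.0], [-0.009, 0.117, -0.002, 0.0, 0.0, 0.0]]
   [[-0.008, 0.116, -0.003, -0.001, -0.001, 0.0]]
-> (0.4965, 0.3125, 0.0365, -173.85)
   [[0.0, 0.0, 0.076, 0.0, 0.0, 0.0], [0.0, 0.0, 0.076, 0.0, 0.0, 0.0], [0.0, 0.0, 0.075, 0.0, 0.0, 0.0]]
```

Emit:
carry_out([
  [-0.009,0.117,-0.003,0,0,0],
  [-0.008,0.116,-0.003,0,0,0],
  [-0.009,0.117,-0.002,0,0,0],
  [-0.008,0.116,-0.003,0,0,0],
  [-0.009,0.117,-0.002,0,0,0],
])

```text
time_s: 36.12
tcp_pos: [0.4991, 0.2565, 0.1489]
eef_rot: [180.0, 0.0, -173.8]
contact_force: [1.0, 0.3, -0.2]
gripper_width: 0.0617
gripper_force: 0.0
```

Emit:
carry_out([
  [-0.008,0.116,-0.003,0,0,0],
  [0,0,0,0,0,0],
  [0,0,0.076,0,0,0],
  [0,0,0.076,0,0,0],
  [0,0,0.075,0,0,0],
])

```text
time_s: 36.75
tcp_pos: [0.4971, 0.312, 0.0356]
eef_rot: [-180.0, -0.0, -173.8]
contact_force: [-0.4, 0.8, -0.2]
gripper_width: 0.0612
gripper_force: 0.0
```

Emit:
carry_out([
  [0,0,0,0,0,0],
  [0,0,0,0,0,0],
  [0,0,0,0,0,0],
])

```text
time_s: 37.12
tcp_pos: [0.4981, 0.3134, 0.0386]
eef_rot: [179.9, 0.1, -173.8]
contact_force: [0.2, 0.7, 0.3]
gripper_width: 0.0615
gripper_force: 0.0
```

Emit:
carry_out([
  [0,0,0,0,0,0],
  [0,0,0,0,0,0],
  [0,0,0,0,0,0],
  [0,0,0,0,0,0],
  [0,0,0,0,0,0],
], hand=0.2)

```text
time_s: 37.75
tcp_pos: [0.4974, 0.3128, 0.0373]
eef_rot: [180.0, 0.0, -173.8]
contact_force: [-1.1, 0.1, 6.9]
gripper_width: 0.0415
gripper_force: 15.0
```

Emit:
carry_out([
  [0,0,-0.07,0,0,0],
  [0,0,-0.107,0,0,0],
  [0,0,-0.037,0,0,0],
  [0,0,0,0,0,0],
  [0,0,0,0,0,0],
])

```text
time_s: 38.38
tcp_pos: [0.4965, 0.3121, 0.1424]
eef_rot: [-179.9, -0.1, -173.8]
contact_force: [-0.4, 0.7, -1.9]
gripper_width: 0.0415
gripper_force: 15.0
```

Run:
```python
from h2 import *
p=r.get_state()['tcp_pos'];print(p)
plan([(.4905,.1308,p[2],-173.85)])
```

```text
[0.49649556 0.31206698 0.14237156]
-> (0.4905, 0.1308, np.float64(0.1423715578876784), -173.85)
   [[0.013, -0.09, 0.0, 0.0, 0.0, 0.0], [0.013, -0.09, 0.0, 0.0, -0.001, 0.0], [0.012, -0.09, 0.0, 0.0, 0.0, 0.0], [0.013, -0.089, 0.0, -0.001, -0.001, 0.0]]
```

Emit:
carry_out([
  [0.013,-0.09,0,0,0,0],
  [0.012,-0.09,0,0,0,0],
  [0.012,-0.09,0,0,0,0],
  [0.013,-0.089,0,0,0,0],
  [0,0,0,0,0,0],
])

```text
time_s: 39.0
tcp_pos: [0.4902, 0.1285, 0.1422]
eef_rot: [-179.9, -0.2, -174.0]
contact_force: [-0.2, -0.2, -1.6]
gripper_width: 0.0415
gripper_force: 15.0
```

Emit:
carry_out([
  [0,0,0,0,0,0],
  [0,0,0.08,0,0,0],
  [0,0,0.08,0,0,0],
  [0,0,0.03,0,0,0],
  [0,0,0.009,0,0,0],
])

```text
time_s: 39.62
tcp_pos: [0.4916, 0.1319, 0.0436]
eef_rot: [-179.9, -0.1, -173.8]
contact_force: [-0.5, 0.6, -1.5]
gripper_width: 0.0416
gripper_force: 15.0
```

Emit:
carry_out([
  [0,0,0.002,0,0,0],
  [0,0,0,0,0,0],
  [0,0,0,0,0,0],
])

```text
time_s: 40.0
tcp_pos: [0.4922, 0.1318, 0.0442]
eef_rot: [180.0, 0.1, -173.8]
contact_force: [-1.2, 0.3, -0.7]
gripper_width: 0.0417
gripper_force: 15.0
```

Emit:
carry_out([
  [0,0,0.002,0,0,0],
  [0,0,0,0,0,0],
  [0,0,0,0,0,0],
])

```text
time_s: 40.38
tcp_pos: [0.4917, 0.1315, 0.0423]
eef_rot: [180.0, 0.0, -173.8]
contact_force: [-0.0, 0.7, -1.2]
gripper_width: 0.0414
gripper_force: 15.0
```

Emit:
carry_out([
  [0,0,0.002,0,0,0],
  [0,0,0,0,0,0],
  [0,0,0,0,0,0],
])

```text
time_s: 40.75
tcp_pos: [0.4918, 0.1315, 0.0413]
eef_rot: [180.0, 0.0, -173.8]
contact_force: [0.7, -0.3, -0.6]
gripper_width: 0.0416
gripper_force: 15.0
```

Emit:
carry_out([
  [0,0,0.002,0,0,0],
  [0,0,0,0,0,0],
  [0,0,0,0,0,0],
])

```text
time_s: 41.12
tcp_pos: [0.4919, 0.1315, 0.0412]
eef_rot: [-180.0, 0.0, -173.8]
contact_force: [-4.2, -0.1, 11.0]
gripper_width: 0.0412
gripper_force: 15.0
```

Emit:
carry_out([
  [0,0,0.001,0,0,0],
  [0,0,0,0,0,0],
  [0,0,0,0,0,0],
])

```text
time_s: 41.5
tcp_pos: [0.4919, 0.1315, 0.0412]
eef_rot: [180.0, 0.0, -173.8]
contact_force: [-5.0, -1.0, 15.3]
gripper_width: 0.0416
gripper_force: 15.0
```

Emit:
carry_out([
  [0,0,0,0,0,0],
  [0,0,0,0,0,0],
  [0,0,0,0,0,0],
  [0,0,-0.1,0,0,0],
  [0,0,-0.12,0,0,0],
], hand=0.7)

```text
time_s: 42.12
tcp_pos: [0.4909, 0.1309, 0.1499]
eef_rot: [-179.9, -0.2, -173.8]
contact_force: [1.7, 0.6, 0.3]
gripper_width: 0.0611
gripper_force: 0.0
```

Run:
```python
from h2 import *
plan([(.5637,.3187,.155,-173.85),(.5637,.3187,.0380,-173.85,.04)])
```

```text
-> (0.5637, 0.3187, 0.155, -173.85)
   [[-0.046, 0.089, -0.003, 0.0, -0.001, 0.0], [-0.046, 0.09, -0.003, -0.001, -0.001, 0.0], [-0.047, 0.089, -0.003, 0.0, -0.001, 0.0], [-0.046, 0.09, -0.002, -0.001, 0.0, 0.0]]
-> (0.5637, 0.3187, 0.038, -173.85)
   [[0.0, 0.0, 0.078, 0.0, 0.0, 0.0], [0.0, 0.0, 0.078, 0.0, 0.0, 0.0], [0.0, 0.0, 0.078, 0.0, 0.0, 0.0]]
```

Emit:
carry_out([
  [-0.046,0.089,-0.003,0,0,0],
  [-0.046,0.09,-0.003,0,0,0],
  [-0.047,0.089,-0.003,0,0,0],
  [-0.046,0.09,-0.002,0,0,0],
  [0,0,0,0,0,0],
])

```text
time_s: 42.75
tcp_pos: [0.5651, 0.3223, 0.154]
eef_rot: [-180.0, -0.0, -173.7]
contact_force: [-0.8, -0.3, -0.4]
gripper_width: 0.0616
gripper_force: 0.0
```

Emit:
carry_out([
  [0,0,0,0,0,0],
  [0,0,0.078,0,0,0],
  [0,0,0.078,0,0,0],
  [0,0,0.078,0,0,0],
  [0,0,0,0,0,0],
])

```text
time_s: 43.38
tcp_pos: [0.5625, 0.3167, 0.0357]
eef_rot: [-179.8, -0.3, -173.9]
contact_force: [-0.7, 0.3, 0.6]
gripper_width: 0.0613
gripper_force: 0.0
```

Emit:
carry_out([
  [0,0,0,0,0,0],
  [0,0,0,0,0,0],
])

```text
time_s: 43.62
tcp_pos: [0.5654, 0.32, 0.0405]
eef_rot: [179.9, 0.2, -173.8]
contact_force: [-1.2, -0.5, 0.0]
gripper_width: 0.0614
gripper_force: 0.0
```

Emit:
carry_out([
  [0,0,0,0,0,0],
  [0,0,0,0,0,0],
  [0,0,0,0,0,0],
  [0,0,0,0,0,0],
  [0,0,0,0,0,0],
], hand=0.2)

```text
time_s: 44.25
tcp_pos: [0.5646, 0.3195, 0.0388]
eef_rot: [180.0, 0.0, -173.8]
contact_force: [-1.3, -0.7, 6.0]
gripper_width: 0.0416
gripper_force: 15.0
```

Emit:
carry_out([
  [0,0,-0.07,0,0,0],
  [0,0,-0.117,0,0,0],
  [0,0,-0.037,0,0,0],
  [0,0,0,0,0,0],
  [0,0,0,0,0,0],
])

```text
time_s: 44.88
tcp_pos: [0.5635, 0.3188, 0.1484]
eef_rot: [-179.9, -0.1, -173.8]
contact_force: [0.4, 0.2, -1.5]
gripper_width: 0.0418
gripper_force: 15.0
```

Run:
```python
from h2 import *
p=r.get_state()['tcp_pos'];print(p)
plan([(.4995,.0453,p[2],-173.85)])
```

```text
[0.56346692 0.31879386 0.14842088]
-> (0.4995, 0.0453, np.float64(0.14842088043248972), -173.85)
   [[0.037, -0.106, 0.0, 0.0, 0.0, 0.0], [0.037, -0.106, 0.0, 0.0, -0.001, 0.0], [0.037, -0.106, 0.0, 0.0, 0.0, 0.0], [0.037, -0.106, 0.0, -0.001, -0.001, 0.0], [0.038, -0.106, 0.001, 0.0, 0.0, 0.0]]
```

Emit:
carry_out([
  [0.037,-0.106,0,0,0,0],
  [0.037,-0.106,0,0,0,0],
  [0.037,-0.106,0,0,0,0],
  [0.037,-0.106,0,0,0,0],
  [0.037,-0.106,0,0,0,0],
])

```text
time_s: 45.5
tcp_pos: [0.4994, 0.044, 0.1486]
eef_rot: [-180.0, -0.2, -173.8]
contact_force: [0.3, -1.4, -2.1]
gripper_width: 0.0414
gripper_force: 15.0
```

Emit:
carry_out([
  [0,0,0,0,0,0],
  [0,0,0,0,0,0],
  [0,0,0,0,0,0],
])

```text
time_s: 45.88
tcp_pos: [0.501, 0.0467, 0.1496]
eef_rot: [-180.0, -0.1, -173.8]
contact_force: [-0.5, -0.4, -1.7]
gripper_width: 0.0415
gripper_force: 15.0
```

Emit:
carry_out([
  [0,0,0.08,0,0,0],
  [0,0,0.08,0,0,0],
  [0,0,0.035,0,0,0],
  [0,0,0.012,0,0,0],
  [0,0,0,0,0,0],
])

```text
time_s: 46.5
tcp_pos: [0.5011, 0.0465, 0.0467]
eef_rot: [-180.0, -0.0, -173.8]
contact_force: [-0.4, -0.9, -1.2]
gripper_width: 0.0414
gripper_force: 15.0
```

Emit:
carry_out([
  [0,0,0.003,0,0,0],
  [0,0,0,0,0,0],
  [0,0,0,0,0,0],
])

```text
time_s: 46.88
tcp_pos: [0.5012, 0.0461, 0.0458]
eef_rot: [180.0, 0.1, -173.8]
contact_force: [-0.1, -0.1, -2.0]
gripper_width: 0.0415
gripper_force: 15.0
```

Emit:
carry_out([
  [0,0,0.003,0,0,0],
  [0,0,0,0,0,0],
  [0,0,0,0,0,0],
])

```text
time_s: 47.25
tcp_pos: [0.5009, 0.046, 0.0438]
eef_rot: [-180.0, -0.0, -173.8]
contact_force: [-0.5, -0.7, -1.9]
gripper_width: 0.0417
gripper_force: 15.0
```

Emit:
carry_out([
  [0,0,0.002,0,0,0],
  [0,0,0,0,0,0],
  [0,0,0,0,0,0],
])

```text
time_s: 47.62
tcp_pos: [0.501, 0.046, 0.0428]
eef_rot: [180.0, 0.0, -173.8]
contact_force: [0.2, -0.5, -1.0]
gripper_width: 0.0416
gripper_force: 15.0
```

Emit:
carry_out([
  [0,0,0.002,0,0,0],
  [0,0,0,0,0,0],
  [0,0,0,0,0,0],
])

```text
time_s: 48.0
tcp_pos: [0.5011, 0.046, 0.0427]
eef_rot: [-180.0, 0.0, -173.8]
contact_force: [-3.5, -0.7, 9.2]
gripper_width: 0.0415
gripper_force: 15.0
```

Contact. I'll release, rise and back off to look.

Emit:
carry_out([
  [0,0,0,0,0,0],
  [0,0,0,0,0,0],
  [0,0,0,0,0,0],
  [0,0,-0.1,0,0,0],
  [0,0,-0.12,0,0,0],
], hand=0.7)

```text
time_s: 48.62
tcp_pos: [0.5001, 0.0456, 0.152]
eef_rot: [-179.9, -0.2, -173.8]
contact_force: [1.0, 1.0, 1.3]
gripper_width: 0.0611
gripper_force: 0.0
```

Emit:
carry_out([
  [-0.07,0.09,-0.05,0,0,0],
  [-0.07,0.02,-0.08,0,0,0],
  [-0.08,-0.11,-0.09,0,0,0],
  [0,0,0,0,0,0],
  [0,0,0,0,0,0],
])

```text
time_s: 49.25
tcp_pos: [0.599, 0.0693, 0.2503]
eef_rot: [180.0, -0.1, -173.9]
contact_force: [-0.0, 1.0, 0.1]
gripper_width: 0.0612
gripper_force: 0.0
```

Run:
```python
from h2 import *
print(r.get_state()['tcp_pos'])
i,im=wrist('w4')
s=r.capture('scene')[120:310,50:360,::-1]
cv2.imwrite('pics/f.png',np.hstack([cv2.resize(s,(490,300)),cv2.resize(im[20:230,150:420],(310,300))]))
a=im;h,s,v=[cv2.cvtColor(a,cv2.COLOR_BGR2HSV)[...,k].astype(int) for k in range(3)]
for n,P,z in(('jar',(.508,-.0387),.083),('flask',(.499,.0455),.093),('tin',(.4895,.13),.083)): print(n,proj(i,[(*P,z),(*P,.008)]).round(1).tolist())
```

```text
[0.59904816 0.06934037 0.25031664]
jar [[180.2, 104.8], [199.4, 111.8]]
flask [[263.1, 103.6], [266.3, 111.8]]
tin [[347.3, 104.4], [333.6, 111.4]]
```

View pics/f.png

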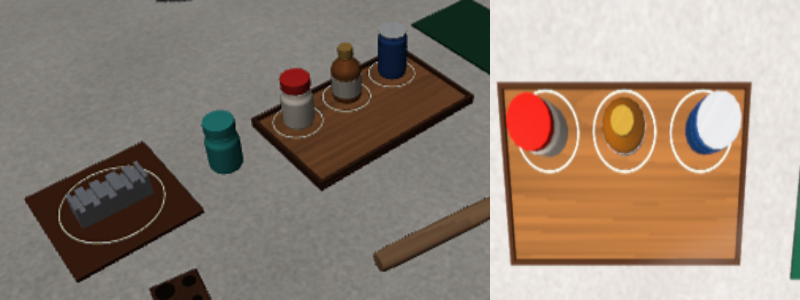

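The three vessels stand upright in their own circles and the block sits grooves up in the pad's circle. The jar lid (530,122 in the crop) and the tin top (715,120) are within about 2 mm of where I expected them. Handing in.

```bash
python3 -c "
from plant import r
print(r.close_job())"
```

```text
the job is handed in; nothing more can be done
None
```

I handed the job in at about 49 s of simulated time: the block stands grooves up in the pad's circle, and the flask, jar and tin are back upright in their own circles; no verdict came back.

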